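# Let the dead capacitors out of the tipped scrap bin and ease its lid shut

### The job

The grey steel scrap bin stands tipped forward on its side pins, with three dead capacitor cans lying behind its lid. With the fingertips press the bin's side lever right down to lift the lid, keep it down until all three cans have rolled out into the open aluminium enclosure below the mouth, then let the lever up slowly so that the lid comes fully shut without slamming, and take the hand away. Work the lid only by its lever: do not handle the lid, the cans or the enclosure, and leave the other things on the desk where they are.

Things in the scene. Friction and masses are not known exactly. Their poses are not given: they have to be found in the camera images.
- bin: Grey sheet-steel scrap bin, open on top, hung by side pins in a dark steel cradle fixed to the desk; tipped forward, locked. Origin: underside of the cradle, below the pins; x points the way the contents leave, y left of that, z up. The bin is 92 mm wide (y -46 to 46) from x = -86 mm (rear rim 204 mm high) to the lip of its mouth (x 90, z 85 mm). Base plate 175 x 170 mm. The lever runs along its left, at y = 79 mm.
- lever_pad (a point): Top centre of the lever's ribbed steel thumb plate (38 mm along the bin's x by 46 mm across, 4 mm thick) at the rear end of the lever, open from above. Lever up: at x -95, y 99, z 168 mm in the bin's frame, sloping 0.19 rad with its rear edge high. Fully down: z 104 mm, sloping as much the other way. It moves on an arc of 170 mm radius, nearly straight down (4 mm sideways at most).
- lever (a joint): Lever angle in rad: 0 fully up (held there by its return spring), 0.38 fully down on its stop. Pressing takes about 3 N at the plate to start and 7 N near the bottom; on the stop the force rises sharply. Let go, it springs up at once. A rod ties it to the lid: they move together, both ways.
- lid (a joint): Opening of the lid in rad: 0 shut, 1.1 fully open (lid level); about 17 rad per metre of travel of the thumb plate. A grey plate 98 mm wide, 100 mm long, hinged across the bin at x 40, z 172 mm of the bin's frame. Its weight and the lever's spring shut it: let go, it slams.
- lid_edge (a point): Middle of the lid's free lower edge. Shut, it lies at the lip of the mouth; fully open, 100 mm ahead of the lid's hinge and level with it.
- enclosure: Dented bare aluminium project enclosure without its cover, an open box 210 mm (its x) by 170 mm (its y), 65 mm high, walls 3 mm, fixed to the desk right under the bin's mouth. Origin: centre of its underside; z up.
- cap1: Dead capacitor, origin at its centre, y axis along it: a grey can 35 mm in diameter and 80 mm long with two screw terminals, about 0.1 kg. The three lie across the bin in a row behind the lid; this one starts nearest the lid. They begin to roll out once the lid is about half open.
- cap2: Dead capacitor, origin at its centre, y axis along it: a grey can 35 mm in diameter and 80 mm long with two screw terminals, about 0.1 kg. The three lie across the bin in a row behind the lid; this one starts in the middle. They begin to roll out once the lid is about half open.
- cap3: Dead capacitor, origin at its centre, y axis along it: a grey can 35 mm in diameter and 80 mm long with two screw terminals, about 0.1 kg. The three lie across the bin in a row behind the lid; this one starts rearmost. They begin to roll out once the lid is about half open.
- relay: Loose bystander, to be left alone; its origin is the centre of its underside. Relay cube 28 x 22 x 36 mm, black base and clear top, standing near the lever's front end on the bin's left.
- spudger: Loose bystander, to be left alone; its origin is the centre of its underside. White nylon spudger about 150 x 12 x 7 mm, lying on the bin's right.
- tube: Loose bystander, to be left alone; its origin is the centre of its underside. Blue translucent chip tube 260 x 12 x 9 mm, lying across behind the bin.
- screwdriver: Loose bystander, to be left alone: screwdriver 170 mm long lying to the left of the thumb plate.
- reel: Loose bystander, to be left alone; its origin is the centre of its underside. Solder reel 60 mm in diameter, 40 mm high, standing beside the enclosure on the bin's left.
- jar: Loose bystander, to be left alone; its origin is the centre of its underside. Glass jar 52 mm in diameter, 60 mm high, standing beside the enclosure on the bin's right.
Things that resemble listed ones, but are neither listed nor needed, are in the scene too. What is shaped like the cap2 but red is not meant.

How it is judged:
By the outcome, as a careful person would: the job done as asked, in the order asked, and still so for the second after the job is handed in, with the robot touching nothing.
It also fails if it takes over 38 s, if anything falls off the work surface, if the arm or the gripper's body presses on something with over 40 N, if the wrist force passes 120 N, or if a joint passes its speed limit or range.

### The arm

A 6-joint arm with a two-finger parallel gripper is mounted at the origin on the work surface. World frame = base frame: x ahead of the robot, y to its left, z up, the work surface at z = 0. Lengths are in m, angles in rad, forces in N, time in s.
With the tool pointing down it reaches from about 0.275 to 0.875 m from the base axis. Payload 12.5 kg.
Tool frame: the origin (TCP) lies at the very end of the fingers, on their centre line; the grasp point (between the pads) lies behind it (env.grasp_offset is the z of the grasp point in the tool frame, in m); z points along the fingers, y is the direction in which the jaws open and shut (so a half turn about z gives the same grasp; the last joint's range is limited). The gripper opens to 85 mm and grips with 20 to 120 N. Pads are 22 mm wide; open, the fingers measure 114 mm over their backs; the gripper's body (76 mm by 85 mm) begins 54 mm behind the grasp point. The pads swing forward as they close: fully open they stand 13 mm farther back than shut.
Start: joints at [-1.19, 0.351, 1.652, -0, 1.139, -0.085], TCP at [0.247, -0.491, 0.203] pointing down, gripper open.
Joint ranges: [-2.75, 2.75], [-0.79, 2.1], [0.01, 2.65], [-1.57, 4.71], [0.07, 3.14], [-2.87, 2.87]. Speed limits (rad/s): [2.22, 2.22, 2.79, 3.14, 3.14, 3.14].

### API

Orientations are given as a rotation vector (axis times angle).
In Python, from station import env gives the robot as it stands.
- The arm moves only by the tool play_rows, never from a script. Its argument "plan" is a list of rows, each an object of numbers: "tx", "ty", "tz": the shift along the tool's x, y, z in m; "rx", "ry", "rz": the turn, a rotation vector about the tool's x, y, z in rad; "gripper": the finger opening in m, from 0 to 0.0854. A call has 1 to 12 rows; each row shifts and turns the pose as measured when the row begins, along the tool's axes as they then stand; what a row does not reach is not made up. A row lasts 1/10 s, in which the tool goes at most 50 mm and 8.59 degrees, less where a joint would pass 70% of its speed; a pose out of reach is approached as far as the arm can. A call with a gripper value outside its range is refused whole. The fingers move at their own pace and stop on an object; "newtons" is the grip in N (left out, the last holds). Time passes only in rows, so rows that do not move let the fingers close. It gives the time, the measured TCP pose, the force and the opening at its end, in the units of the state.
- env.state(): the state, without advancing time (a new reading comes with each control period).
- env.read_camera(name): name is "scene" or "side" or "wrist"; returns a dict with "frame" (400x640x3 uint8, blue, green, red), "camera_matrix" (3x3 intrinsics, pixels), "rvec" (rotation vector, rad) and "tvec" (3), from world to camera coordinates, as OpenCV has them. Camera axes: x right, y down, z forward; pixel columns grow to the right and rows downward; lengths in m; the calibration is good to about 2 mm. A picture is of the moment at which its call begins. There is no depth.
- env.sign_off(): hands the job in, once; it reports no verdict.
The state is a dict: "time_s": time; "joints": joint angles; "dq": joint speeds; "tau": joint torques, N m; "tcp_pos": TCP position; "eef_rot": TCP orientation; "contact_force": force on the tool from outside, world axes, zero at the start; "ft_torque": the same for the moment, N m; "finger_gap": finger opening in m.
Only numpy, scipy, OpenCV 4.12 (cv2) and the standard library are available. Lean on these libraries where they do the work, as an engineer would, in place of code of your own. Each camera call takes 0.05 s, during which the arm holds its last target. There are 200 camera calls.

## Working session

There is one attempt and no reset: what is moved stays moved. The work goes in short steps, Python scripts to look and compute and a tool call to move; the robot and the scene stay as the last step left them, time stands still between calls to the robot, and variables do not carry over. Pictures are saved under pics/ and viewed, about 8 in all and at most 12, crops included, and the job is handed in when it is done.

Besides the shell and the picture viewer there is one more tool, called after ">>>" as name([rows], argument=value, ...), one row to a line, values as JSON. play_rows: Moves the arm, as the interface text tells. Its arguments: {"type":"object","properties":{"plan":{"type":"array","items":{"type":"object","properties":{"tx":{"type":"number"},"ty":{"type":"number"},"tz":{"type":"number"},"rx":{"type":"number"},"ry":{"type":"number"},"rz":{"type":"number"},"gripper":{"type":"number"}}}},"newtons":{"type":"number"}},"required":["plan"]}

```bash
mkdir -p pics; python3 - <<'E'
from station import env
import cv2
s=env.state();print({k:s[k] for k in('time_s','tcp_pos','eef_rot','finger_gap','contact_force')})
for n in('scene','side'):
    c=env.read_camera(n);cv2.imwrite(f'pics/{n}0.png',c['frame']);print(n,c['camera_matrix'],c['rvec'],c['tvec'])
E
```

```text
{'time_s': 0.0, 'tcp_pos': array([ 0.24687802, -0.49106693,  0.20254949]), 'eef_rot': array([-3.05565181e+00, -7.24744831e-01,  2.87708712e-04]), 'finger_gap': 0.08561228130451327, 'contact_force': array([-0.67531266,  0.32320468, -0.18486629])}
scene [[454.01243874   0.         317.52384049]
 [  0.         454.01243874 196.5010814 ]
 [  0.           0.           1.        ]] [ 1.72525713  2.05047343 -0.63609706] [ 0.03274414 -0.37562464  1.42143076]
side [[509.04863496   0.         320.27626388]
 [  0.         509.04863496 204.86483532]
 [  0.           0.           1.        ]] [ 2.27052511 -0.21587061  0.1184181 ] [-0.53371651  0.18636323  1.02271952]
```

View pics/scene0.png

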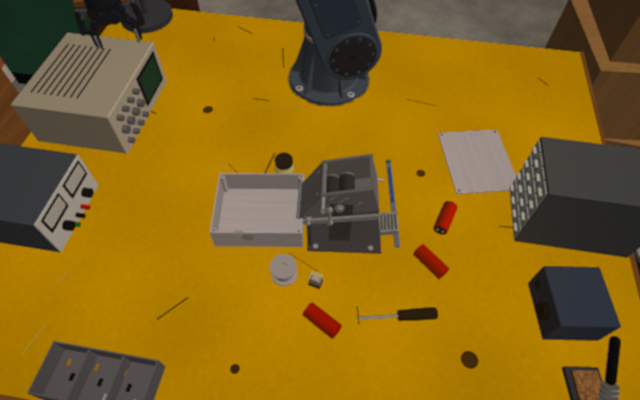

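View pics/side0.png

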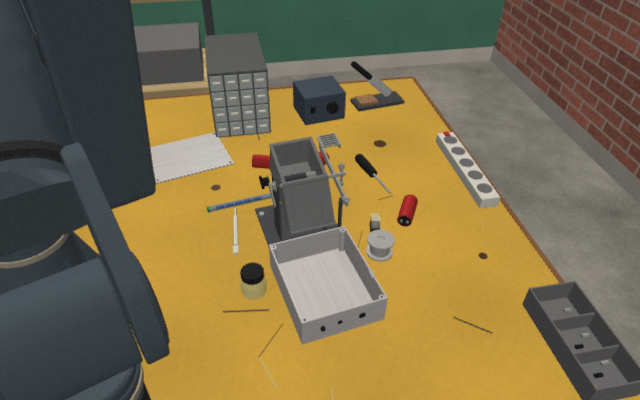

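Scene view: the bin is at about (345,200) with its mouth to the left, over the enclosure at (258,210). The ribbed thumb plate is at (388,222), the same plate as (329,142) in the side view. I'll enlarge both to pick points.

```bash
python3 - <<'E'
import cv2,numpy as np
a=cv2.imread('pics/scene0.png')[145:265,285:445];b=cv2.imread('pics/side0.png')[120:270,240:400]
a=cv2.resize(a,None,fx=5,fy=5,interpolation=cv2.INTER_CUBIC);b=cv2.resize(b,None,fx=4,fy=4,interpolation=cv2.INTER_CUBIC)
cv2.imwrite('pics/a.png',a);cv2.imwrite('pics/b.png',b)
E
```

```text
(no output)
```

View pics/a.png

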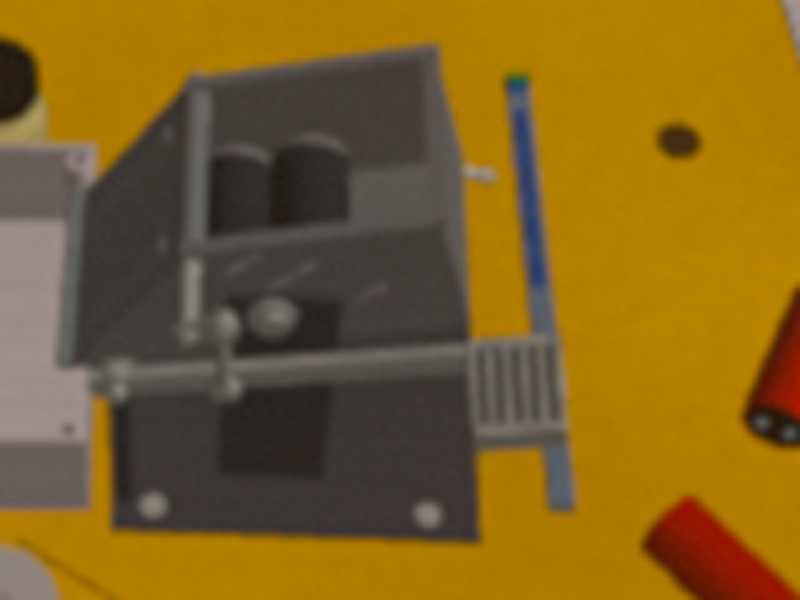

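View pics/b.png

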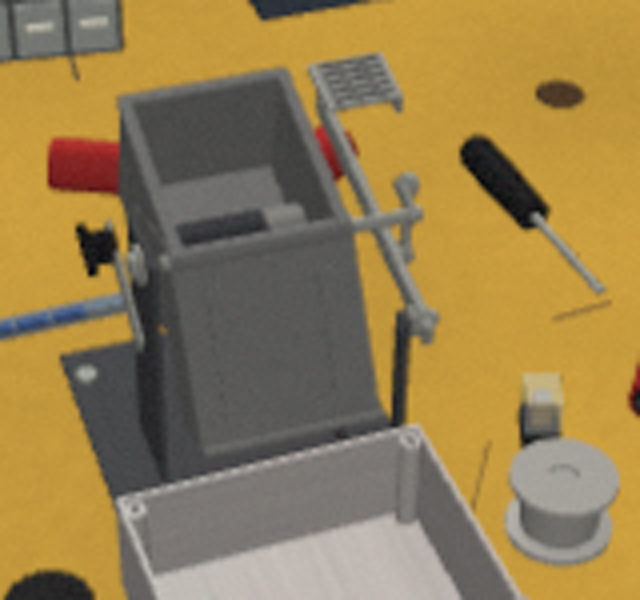

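The crops show the plate's four corners clearly: about (468,342), (553,337), (566,430), (476,437) in crop a, and (330,108), (310,68), (382,55), (402,97) in crop b. Two of the cans can be seen in the bin; the red cans are decoys on the desk. Now I'll triangulate.

```bash
cat > h.py <<'E'
from station import env
import cv2,numpy as np
def cal(n):
    c=env.read_camera(n);R=cv2.Rodrigues(c['rvec'])[0];return c,c['camera_matrix'],R,np.array(c['tvec']).reshape(3,1)
def ray(k,p,z):
    c,K,R,t=k;o=(-R.T@t).ravel();d=R.T@np.linalg.inv(K)@[p[0],p[1],1];return o+d*(z-o[2])/d[2]
def tri(ka,kb,a,b):
    P=[k[1]@np.hstack([k[2],k[3]]) for k in(ka,kb)]
    X=cv2.triangulatePoints(*P,np.array(a,float).T.copy(),np.array(b,float).T.copy());X=(X[:3]/X[3]).T
    e=[cv2.projectPoints(X,k[0]['rvec'],k[0]['tvec'],k[1],None)[0][:,0]-np.array(q) for k,q in((ka,a),(kb,b))]
    return X,np.hstack(e)
E
python3 - <<'E'
from h import *
A=cal('scene');B=cal('side');np.set_printoptions(precision=4,suppress=True)
# pad FI,RI,RO,FO ; rim rear-left, rear-right, front-left? , lid hinge rod
a=np.array([(468,342),(553,337),(566,430),(476,437)])/5+[285,145]
b=np.array([(330,108),(310,68),(382,55),(402,97)])/4+[240,120]
X,e=tri(A,B,a,b);print(X,e,'centre',X.mean(0))
f=(X[0]+X[3]-X[1]-X[2])[:2];print('x-axis yaw',np.arctan2(f[1],f[0]),[np.linalg.norm(X[i]-X[(i+1)%4]) for i in range(4)])
g=np.array([ray(A,np.array(p)/5+[285,145],0.006) for p in((113,527),(479,540))]);print('base corners',g,np.linalg.norm(g[0]-g[1]))
d=g[0]-g[1];yaw=np.arctan2(d[1],d[0]);print('yaw',yaw)
R=np.array([[np.cos(yaw),-np.sin(yaw)],[np.sin(yaw),np.cos(yaw)]])
rim=tri(A,B,np.array([(437,50),(444,225)])/5+[285,145],np.array([(122,98),(286,70)])/4+[240,120]);print('rear rim',rim)
m=rim[0].mean(0)[:2]; o=m+R@[.086,0];print('origin via rim',o,'pad pred',o+R@[-.095,.099])
E
```

```text
[[0.5861 0.1961 0.1631]
 [0.5812 0.2302 0.1687]
 [0.6251 0.2382 0.168 ]
 [0.6297 0.2036 0.1607]] [[ 0.0736 -0.0955  0.0694  0.0533]
 [ 0.103  -0.1374  0.0954  0.0757]
 [-0.1389  0.1789 -0.1228 -0.094 ]
 [-0.0027  0.0033 -0.0024 -0.0018]] centre [0.6055 0.217  0.1651]
x-axis yaw -1.432753279673285 [np.float64(0.03485372902124437), np.float64(0.04460953766533473), np.float64(0.035669292636416834), np.float64(0.04424920778761498)]
base corners [[0.6151 0.0493 0.006 ]
 [0.5924 0.2196 0.006 ]] 0.17176183865281916
yaw -1.4382315638377507
rear rim (array([[0.4661, 0.1667, 0.2033],
       [0.5574, 0.179 , 0.2028]]), array([[ 0.0474, -0.0692,  0.0505,  0.0442],
       [ 0.0503, -0.068 ,  0.0489,  0.0394]]))
origin via rim [0.5231 0.0876] pad pred [0.6087 0.1949]
```

```bash
python3 - <<'E'
from h import *
from scipy.spatial.transform import Rotation as Ro
np.set_printoptions(precision=4,suppress=True)
A=cal('scene');s=env.state();M=Ro.from_rotvec(s['eef_rot']).as_matrix();print(M,env.grasp_offset,s['joints'])
yaw=-1.435;bx=np.array([np.cos(yaw),np.sin(yaw),0]);by=np.array([-bx[1],bx[0],0])
pad=np.array([.6055,.217,.166]);o=pad+.095*bx-.099*by;print('origin',o)
for n,p,z in(('lip',(75,190),.085),('lip',(65,365),.085),('hinge',(200,90),.172),('hinge',(198,250),.172),('rim',(437,50),.204)):
    w=ray(A,np.array(p)/5+[285,145],z)-o;print(n,w@bx,w@by)
tgt=pad.copy();tgt[2]=.25
for sg in(1,-1):
    ty=sg*bx;T=np.column_stack([np.cross(ty,[0,0,-1]),ty,[0,0,-1]]);print(sg,'rotvec tool',Ro.from_matrix(M.T@T).as_rotvec())
print('tool shift',M.T@(tgt-s['tcp_pos']))
E
```

```text
[[ 0.8935  0.4491 -0.0002]
 [ 0.4491 -0.8935  0.0005]
 [ 0.0001 -0.0005 -1.    ]] -0.0187 [-1.1896  0.3509  1.6521  0.      1.1391 -0.0846]
origin [0.5203 0.1095 0.166 ]
lip 0.09591071588545395 -0.05193818486687323
lip 0.09482433712052216 0.04612377988186827
hinge 0.03759648353434409 -0.04507113291565593
hinge 0.03620725177234156 0.04113843438582873
rim -0.06385020228512424 -0.045134865383665033
1 rotvec tool [-0.0005  0.      0.33  ]
-1 rotvec tool [-0.     -0.0007 -2.8116]
tool shift [ 0.6384 -0.4718 -0.0469]
```

The lip measures x 95 and y ±49, and the hinge x 37 (90 and 40 expected), so the pad at (0.605, 0.217, 0.166) fits the given geometry. I'll lift, turn and close the fingers, then cross over above the bin.

>>> play_rows([
  {"tz":-0.04,"rz":0.11,"gripper":0},
  {"tz":-0.04,"rz":0.11,"gripper":0},
  {"tz":-0.03,"rz":0.11,"gripper":0},
  {"tx":0.0265,"ty":-0.038},
  {"tx":0.0265,"ty":-0.038},
  {"tx":0.0265,"ty":-0.038},
  {"tx":0.0265,"ty":-0.038},
  {"tx":0.0265,"ty":-0.038},
  {"tx":0.0265,"ty":-0.038},
  {"tx":0.0265,"ty":-0.038},
  {"tx":0.0265,"ty":-0.038},
  {"tx":0.0265,"ty":-0.038},
])

```text
invalid input at $.plan[0]: expected keys tx, ty, tz, rx, ry, rz, gripper
```

```bash
cat > go.py <<'E'
from h import *
import sys
from scipy.spatial.transform import Rotation as Ro
np.set_printoptions(precision=4,suppress=True)
s=env.state();M=Ro.from_rotvec(s['eef_rot']).as_matrix();yaw=-1.435;ty=np.array([np.cos(yaw),np.sin(yaw),0])
T=np.column_stack([np.cross(ty,[0,0,-1]),ty,[0,0,-1]])
t=np.array([.609,.217,float(sys.argv[1])])
print(s['time_s'],s['tcp_pos'],s['joints'],s['contact_force'],s['finger_gap']);print('rot',Ro.from_matrix(M.T@T).as_rotvec(),'shift',M.T@(t-s['tcp_pos']))
E
python3 go.py .28
```

```text
0.25 [ 0.247  -0.4912  0.2029] [-1.1896  0.3509  1.6521  0.      1.1391 -0.0846] [-0.0093  0.0876 -0.4714] 0.08561113875815633
rot [-0.0005  0.      0.33  ] shift [ 0.6416 -0.4702 -0.0769]
```

All keys are required in every row.

>>> play_rows([
  {"tx":0,"ty":0,"tz":-0.04,"rx":0,"ry":0,"rz":0.11,"gripper":0},
  {"tx":0,"ty":0,"tz":-0.04,"rx":0,"ry":0,"rz":0.11,"gripper":0},
  {"tx":0,"ty":0,"tz":-0.03,"rx":0,"ry":0,"rz":0.11,"gripper":0},
  {"tx":0.0265,"ty":-0.038,"tz":0,"rx":0,"ry":0,"rz":0,"gripper":0},
  {"tx":0.0265,"ty":-0.038,"tz":0,"rx":0,"ry":0,"rz":0,"gripper":0},
  {"tx":0.0265,"ty":-0.038,"tz":0,"rx":0,"ry":0,"rz":0,"gripper":0},
  {"tx":0.0265,"ty":-0.038,"tz":0,"rx":0,"ry":0,"rz":0,"gripper":0},
  {"tx":0.0265,"ty":-0.038,"tz":0,"rx":0,"ry":0,"rz":0,"gripper":0},
  {"tx":0.0265,"ty":-0.038,"tz":0,"rx":0,"ry":0,"rz":0,"gripper":0},
  {"tx":0.0265,"ty":-0.038,"tz":0,"rx":0,"ry":0,"rz":0,"gripper":0},
  {"tx":0.0265,"ty":-0.038,"tz":0,"rx":0,"ry":0,"rz":0,"gripper":0},
  {"tx":0.0265,"ty":-0.038,"tz":0,"rx":0,"ry":0,"rz":0,"gripper":0},
])

```text
time_s: 1.45
tcp_pos: [0.4461, -0.1126, 0.3173]
eef_rot: [-3.135, -0.177, -0.002]
contact_force: [1.6, -0.3, 0.0]
finger_gap: 0.0002
```

```bash
python3 go.py .28
```

```text
1.45 [ 0.4461 -0.1126  0.3173] [-0.3496  0.0797  1.7081  0.0019  1.3532  1.108 ] [ 1.5938 -0.2917  0.0166] 0.00017029870539977103
rot [-0.0014 -0.0013 -0.023 ] shift [ 0.1989 -0.3091  0.038 ]
```

>>> play_rows([
  {"tx":0.026,"ty":-0.04,"tz":0,"rx":0,"ry":0,"rz":-0.023,"gripper":0},
  {"tx":0.026,"ty":-0.04,"tz":0,"rx":0,"ry":0,"rz":0,"gripper":0},
  {"tx":0.026,"ty":-0.04,"tz":0,"rx":0,"ry":0,"rz":0,"gripper":0},
  {"tx":0.026,"ty":-0.04,"tz":0,"rx":0,"ry":0,"rz":0,"gripper":0},
  {"tx":0.026,"ty":-0.04,"tz":0,"rx":0,"ry":0,"rz":0,"gripper":0},
  {"tx":0.025,"ty":-0.04,"tz":0,"rx":0,"ry":0,"rz":0,"gripper":0},
  {"tx":0.022,"ty":-0.034,"tz":0.01,"rx":0,"ry":0,"rz":0,"gripper":0},
  {"tx":0.014,"ty":-0.022,"tz":0.02,"rx":0,"ry":0,"rz":0,"gripper":0},
  {"tx":0.006,"ty":-0.01,"tz":0.01,"rx":0,"ry":0,"rz":0,"gripper":0},
  {"tx":0,"ty":0,"tz":0,"rx":0,"ry":0,"rz":0,"gripper":0},
])

```text
time_s: 2.45
tcp_pos: [0.6049, 0.2375, 0.2755]
eef_rot: [-3.133, -0.224, -0.002]
contact_force: [-0.6, -0.1, -0.1]
finger_gap: 0.0004
```

```bash
python3 go.py .2
```

```text
2.45 [0.6049 0.2375 0.2755] [0.3023 0.4807 1.2791 0.0005 1.3801 1.7303] [-0.6469 -0.1107 -0.062 ] 0.0003695335717735669
rot [-0.0008 -0.0016  0.007 ] shift [0.001  0.0209 0.0755]
```

>>> play_rows([
  {"tx":0,"ty":0.012,"tz":0.02,"rx":0,"ry":0,"rz":0.007,"gripper":0},
  {"tx":0.001,"ty":0.009,"tz":0.025,"rx":0,"ry":0,"rz":0,"gripper":0},
  {"tx":0,"ty":0,"tz":0.02,"rx":0,"ry":0,"rz":0,"gripper":0},
  {"tx":0,"ty":0,"tz":0.01,"rx":0,"ry":0,"rz":0,"gripper":0},
  {"tx":0,"ty":0,"tz":0,"rx":0,"ry":0,"rz":0,"gripper":0},
])

```text
time_s: 2.95
tcp_pos: [0.6093, 0.2106, 0.2031]
eef_rot: [-3.134, -0.207, -0.009]
contact_force: [0.6, 0.7, 0.1]
finger_gap: -0.0001
```

```bash
python3 go.py .2; python3 - <<'E'
from h import *
a=cal('scene')[0]['frame'][120:240,300:460];b=cal('side')[0]['frame'][50:170,260:420]
cv2.imwrite('pics/c.png',cv2.resize(np.vstack([a,b]),None,fx=2.5,fy=2.5,interpolation=cv2.INTER_CUBIC))
E
```

```text
2.95 [0.6093 0.2106 0.2031] [ 0.2609  0.5209  1.392  -0.0006  1.2228  1.6999] [0.5719 0.6882 0.0952] -6.75264736363429e-05
rot [-0.0002 -0.0059 -0.0038] shift [ 0.0005 -0.0063  0.0031]
```

View pics/c.png

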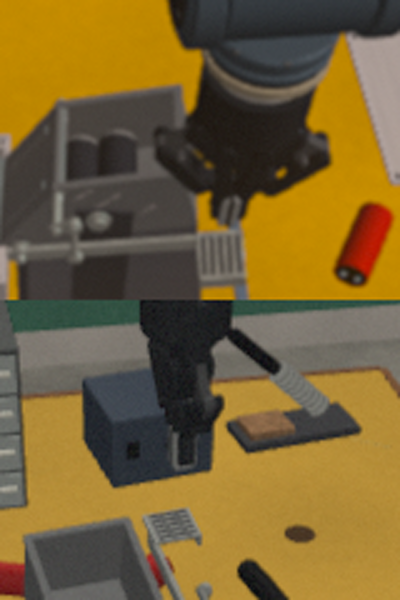

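The fingertips stand just over the ribbed plate (scene crop fingertips (228,210), plate (220,255)). Next I'll correct 6 mm rearward, go down and start pressing.

>>> play_rows([
  {"tx":0,"ty":-0.006,"tz":0.012,"rx":0,"ry":0,"rz":0,"gripper":0},
  {"tx":0,"ty":0,"tz":0.012,"rx":0,"ry":0,"rz":0,"gripper":0},
  {"tx":0,"ty":0,"tz":0.004,"rx":0,"ry":0,"rz":0,"gripper":0},
  {"tx":0,"ty":0,"tz":0.004,"rx":0,"ry":0,"rz":0,"gripper":0},
  {"tx":0,"ty":0,"tz":0.004,"rx":0,"ry":0,"rz":0,"gripper":0},
  {"tx":0,"ty":0,"tz":0.004,"rx":0,"ry":0,"rz":0,"gripper":0},
])

```text
time_s: 3.65
tcp_pos: [0.6106, 0.2186, 0.1644]
eef_rot: [-3.132, -0.209, -0.02]
contact_force: [0.1, 0.7, 0.0]
finger_gap: 0.0002
```

```bash
python3 go.py .11
```

```text
3.65 [0.6106 0.2186 0.1644] [ 0.2723  0.5605  1.426  -0.0006  1.1423  1.71  ] [0.1182 0.7166 0.0371] 0.0002022671640991666
rot [-0.0012 -0.0128 -0.0025] shift [-0.0025  0.0014  0.0543]
```

>>> play_rows([
  {"tx":-0.001,"ty":0,"tz":0.004,"rx":0,"ry":-0.006,"rz":0,"gripper":0},
  {"tx":-0.001,"ty":0,"tz":0.004,"rx":0,"ry":-0.006,"rz":0,"gripper":0},
  {"tx":0,"ty":0,"tz":0.004,"rx":0,"ry":0,"rz":0,"gripper":0},
])

```text
time_s: 3.95
tcp_pos: [0.6086, 0.2183, 0.1515]
eef_rot: [-3.133, -0.209, 0.0]
contact_force: [0.1, 0.3, 0.2]
finger_gap: -0.0003
```

```bash
python3 go.py .11; python3 - <<'E'
from h import *
a=cal('scene')[0]['frame'][140:250,285:445];b=cal('side')[0]['frame'][100:220,250:410]
cv2.imwrite('pics/d.png',cv2.resize(np.vstack([a,b]),None,fx=2.5,fy=2.5,interpolation=cv2.INTER_CUBIC))
E
```

```text
3.95 [0.6086 0.2183 0.1515] [0.2718 0.5767 1.4324 0.0013 1.1325 1.7087] [0.1247 0.3325 0.2335] -0.0003217730078850495
rot [-0.0012  0.0001 -0.0025] shift [0.0002 0.0013 0.0415]
```

View pics/d.png

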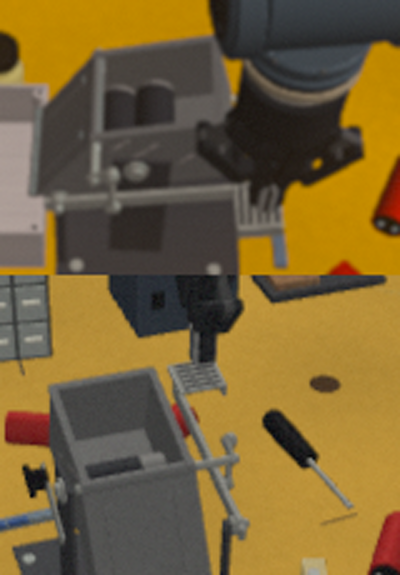

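```bash
python3 - <<'E'
from h import *
np.set_printoptions(precision=1,suppress=True)
A=cal('scene');B=cal('side')
for X in((.6093,.2106,.2031),(.6086,.2183,.1515),(.6055,.217,.165),(0.6,.2,0.1)):
    print(X,*[cv2.projectPoints(np.array([X]),k[0]['rvec'],k[0]['tvec'],k[1],None)[0].ravel() for k in(A,B)])
for k,n,(x,y) in((A,'s',(370,195)),(B,'d',(312,118))):
    cv2.imwrite(f'pics/e{n}.png',cv2.resize(k[0]['frame'][y:y+50,x:x+50],None,fx=8,fy=8,interpolation=cv2.INTER_CUBIC))
cv2.imwrite('pics/e.png',np.hstack([cv2.imread('pics/es.png'),cv2.imread('pics/ed.png')]))
E
```

```text
(0.6093, 0.2106, 0.2031) [387.2 213.3] [331.7 127.6]
(0.6086, 0.2183, 0.1515) [387.8 227. ] [330.1 145. ]
(0.6055, 0.217, 0.165) [388.1 222.2] [329.  140.5]
(0.6, 0.2, 0.1) [376.6 234.5] [327.6 167.9]
```

View pics/e.png

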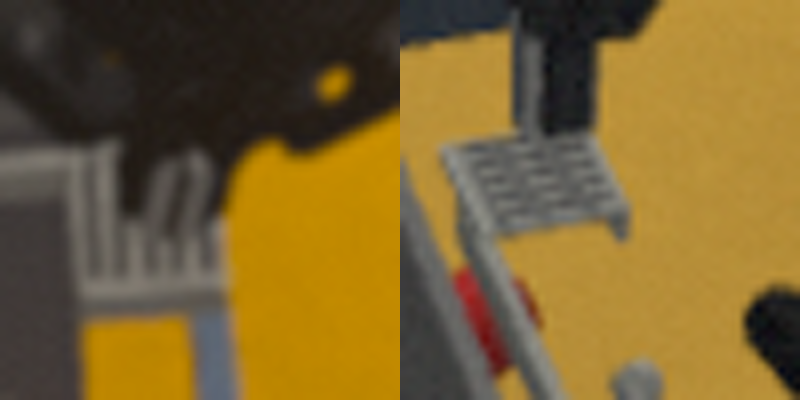

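```bash
python3 - <<'E'
from h import *
np.set_printoptions(precision=4,suppress=True)
A=cal('scene');B=cal('side')
print(tri(A,B,[(391,209),(392.5,224)],[(334,118),(331.4,135)]))
import glob
c=cv2.imread('pics/c.png')
cv2.imwrite('pics/f.png',np.hstack([cv2.resize(c[130:290,150:310],None,fx=2.5,fy=2.5),cv2.resize(c[390:550,110:270],None,fx=2.5,fy=2.5)]))
E
```

```text
(array([[0.6141, 0.2148, 0.2255],
       [0.613 , 0.2257, 0.1733]]), array([[-0.309 ,  0.4107, -0.2757, -0.2196],
       [ 0.1433, -0.1859,  0.1292,  0.0992]]))
```

View pics/f.png

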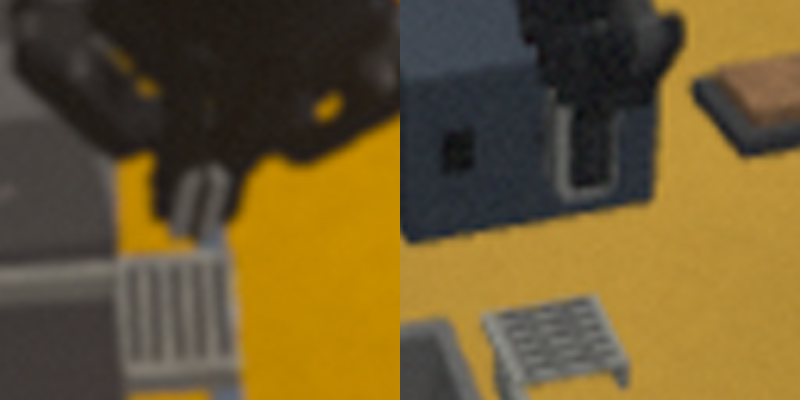

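The tip seen in both views triangulates to z 0.173 while the TCP reads 0.1515. An earlier pair shows the same 22 mm offset, plus about 7 mm rearward. The cameras agree with the known bin heights, so I trust the pictures. The tips are still just above the plate's rear edge, so I'll shift 9 mm forward and then press, watching the force.

>>> play_rows([
  {"tx":-0.001,"ty":0.005,"tz":-0.001,"rx":0,"ry":0,"rz":0,"gripper":0},
  {"tx":-0.001,"ty":0.004,"tz":0,"rx":0,"ry":0,"rz":0,"gripper":0},
  {"tx":0,"ty":0,"tz":0.003,"rx":0,"ry":0,"rz":0,"gripper":0},
  {"tx":0,"ty":0,"tz":0.003,"rx":0,"ry":0,"rz":0,"gripper":0},
  {"tx":0,"ty":0,"tz":0.003,"rx":0,"ry":0,"rz":0,"gripper":0},
  {"tx":0,"ty":0,"tz":0.003,"rx":0,"ry":0,"rz":0,"gripper":0},
])

```text
time_s: 4.85
tcp_pos: [0.6083, 0.2082, 0.1411]
eef_rot: [-3.133, -0.209, -0.003]
contact_force: [0.8, 0.0, -0.1]
finger_gap: -0.0002
```

```bash
python3 go.py .11
```

```text
4.85 [0.6083 0.2082 0.1411] [0.2568 0.5801 1.4541 0.0013 1.1051 1.694 ] [ 0.7542  0.037  -0.08  ] -0.0002156976389978225
rot [-0.0014 -0.0022 -0.0028] shift [ 0.0018 -0.0086  0.0311]
```

>>> play_rows([
  {"tx":0,"ty":0,"tz":0.002,"rx":0,"ry":0,"rz":0,"gripper":0},
  {"tx":0,"ty":0,"tz":0.002,"rx":0,"ry":0,"rz":0,"gripper":0},
])

```text
time_s: 5.05
tcp_pos: [0.6083, 0.2086, 0.1368]
eef_rot: [-3.132, -0.209, -0.003]
contact_force: [-1.2, 1.9, 4.1]
finger_gap: 0.0002
```

```bash
python3 - <<'E'
from h import *
print(env.state()['contact_force'])
A=cal('scene');B=cal('side')
I=[cv2.resize(k[0]['frame'][y:y+50,x:x+50],None,fx=8,fy=8,interpolation=cv2.INTER_CUBIC) for k,(x,y) in((A,(370,195)),(B,(312,118)))]
cv2.imwrite('pics/g.png',np.hstack(I))
E
```

```text
[-1.23168988  1.86970491  4.12732861]
```

View pics/g.png

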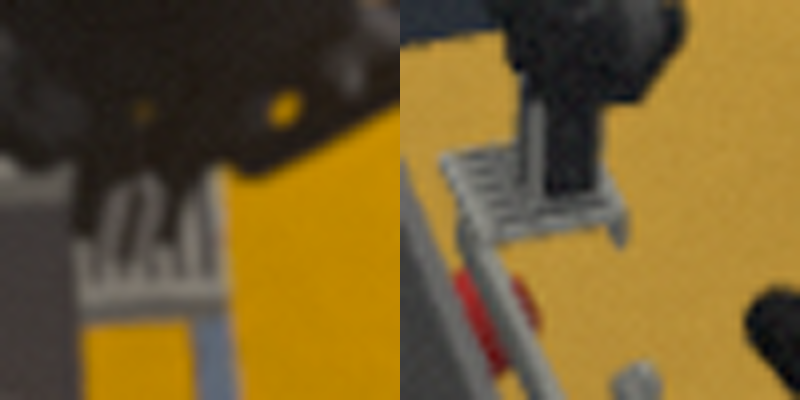

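Contact: 4.1 N, with the tips on the middle of the plate (side crop (570,190), scene crop (130,265)). Pressing on.

>>> play_rows([
  {"tx":0,"ty":0,"tz":0.004,"rx":0,"ry":0,"rz":0,"gripper":0},
  {"tx":0,"ty":0,"tz":0.004,"rx":0,"ry":0,"rz":0,"gripper":0},
  {"tx":0,"ty":0,"tz":0.004,"rx":0,"ry":0,"rz":0,"gripper":0},
  {"tx":0,"ty":0,"tz":0.004,"rx":0,"ry":0,"rz":0,"gripper":0},
  {"tx":0,"ty":0,"tz":0.004,"rx":0,"ry":0,"rz":0,"gripper":0},
  {"tx":0,"ty":0,"tz":0.004,"rx":0,"ry":0,"rz":0,"gripper":0},
])

```text
time_s: 5.75
tcp_pos: [0.6091, 0.2106, 0.1132]
eef_rot: [-3.13, -0.209, -0.009]
contact_force: [-2.7, 3.7, 6.1]
finger_gap: 0.0002
```

```bash
python3 go.py .0745
```

```text
5.75 [0.6091 0.2106 0.1132] [0.2589 0.6121 1.4742 0.0045 1.049  1.694 ] [-2.6813  3.7417  6.1016] 0.00017752045187433073
rot [-0.0047 -0.0058 -0.0024] shift [ 0.0006 -0.0062  0.0387]
```

>>> play_rows([
  {"tx":0,"ty":0,"tz":0.004,"rx":-0.002,"ry":-0.003,"rz":0,"gripper":0},
  {"tx":0,"ty":0,"tz":0.004,"rx":-0.002,"ry":-0.003,"rz":0,"gripper":0},
  {"tx":0,"ty":0,"tz":0.004,"rx":0,"ry":0,"rz":0,"gripper":0},
  {"tx":0,"ty":0,"tz":0.004,"rx":0,"ry":0,"rz":0,"gripper":0},
  {"tx":0,"ty":0,"tz":0.004,"rx":0,"ry":0,"rz":0,"gripper":0},
  {"tx":0,"ty":0,"tz":0.004,"rx":0,"ry":0,"rz":0,"gripper":0},
  {"tx":0,"ty":0,"tz":0.004,"rx":0,"ry":0,"rz":0,"gripper":0},
  {"tx":0,"ty":0,"tz":0.003,"rx":0,"ry":0,"rz":0,"gripper":0},
])

```text
time_s: 6.55
tcp_pos: [0.609, 0.2106, 0.082]
eef_rot: [3.134, 0.211, 0.0]
contact_force: [-2.0, -0.8, 7.2]
finger_gap: -0.0003
```

```bash
python3 go.py .0745
```

```text
6.55 [0.609  0.2106 0.082 ] [ 0.2609  0.6531  1.4879 -0.0003  1.0005  1.6976] [-1.9692 -0.7827  7.2013] -0.00028068508458903524
rot [ 0.0003 -0.0001 -0.0015] shift [ 0.0009 -0.0063  0.0075]
```

>>> play_rows([
  {"tx":0,"ty":0,"tz":0.003,"rx":0,"ry":0,"rz":0,"gripper":0},
  {"tx":0,"ty":0,"tz":0.002,"rx":0,"ry":0,"rz":0,"gripper":0},
  {"tx":0,"ty":0,"tz":0.001,"rx":0,"ry":0,"rz":0,"gripper":0},
])

```text
time_s: 6.85
tcp_pos: [0.6093, 0.21, 0.0775]
eef_rot: [3.133, 0.211, 0.001]
contact_force: [-8.3, 0.5, 18.6]
finger_gap: 0.0
```

```bash
python3 go.py .0745
```

```text
6.85 [0.6093 0.21   0.0775] [ 0.2604  0.6589  1.4904 -0.0016  0.9919  1.6978] [-8.2867  0.5102 18.5534] 2.325831029177146e-05
rot [ 0.0013 -0.0006 -0.0015] shift [ 0.0007 -0.007   0.003 ]
```

It's on the stop: 18.6 N, at the expected travel. I'll hold and look.

>>> play_rows([
  {"tx":0,"ty":0,"tz":0,"rx":0,"ry":0,"rz":0,"gripper":0},
  {"tx":0,"ty":0,"tz":0,"rx":0,"ry":0,"rz":0,"gripper":0},
  {"tx":0,"ty":0,"tz":0.0005,"rx":0,"ry":0,"rz":0,"gripper":0},
  {"tx":0,"ty":0,"tz":0,"rx":0,"ry":0,"rz":0,"gripper":0},
  {"tx":0,"ty":0,"tz":0.0005,"rx":0,"ry":0,"rz":0,"gripper":0},
  {"tx":0,"ty":0,"tz":0,"rx":0,"ry":0,"rz":0,"gripper":0},
  {"tx":0,"ty":0,"tz":0.0005,"rx":0,"ry":0,"rz":0,"gripper":0},
  {"tx":0,"ty":0,"tz":0,"rx":0,"ry":0,"rz":0,"gripper":0},
])

```text
time_s: 7.65
tcp_pos: [0.6091, 0.2101, 0.0783]
eef_rot: [3.133, 0.212, 0.002]
contact_force: [-2.6, 1.1, 6.1]
finger_gap: -0.0003
```

```bash
python3 go.py .0745; python3 - <<'E'
from h import *
a=cal('scene')[0]['frame'][140:270,200:410];b=cal('side')[0]['frame'][110:340,235:395]
a=cv2.resize(a,None,fx=2,fy=2);b=cv2.resize(b,None,fx=2,fy=2)
o=np.zeros((460,740,3),np.uint8);o[:260,:420]=a;o[:460,420:]=b;cv2.imwrite('pics/i.png',o)
E
```

```text
7.65 [0.6091 0.2101 0.0783] [ 0.2608  0.6572  1.491  -0.0022  0.9922  1.698 ] [-2.5769  1.1098  6.0844] -0.0002534083338774418
rot [ 0.0017 -0.0014 -0.001 ] shift [ 0.0008 -0.0069  0.0038]
```

View pics/i.png

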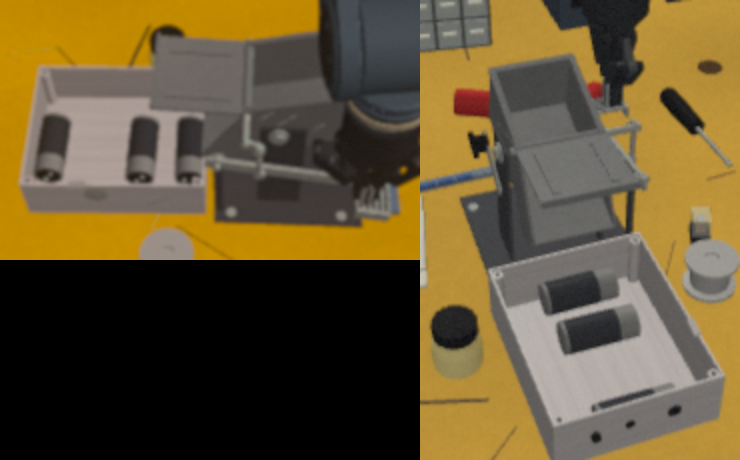

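All three cans are in the enclosure (left panel at (52,150), (143,150), (190,150)), the lid is level and the bin is empty. Now I'll let the lever up at about 20 mm/s, slower near the end.

>>> play_rows([
  {"tx":0,"ty":0,"tz":-0.002,"rx":0,"ry":0,"rz":0,"gripper":0},
  {"tx":0,"ty":0,"tz":-0.002,"rx":0,"ry":0,"rz":0,"gripper":0},
  {"tx":0,"ty":0,"tz":-0.002,"rx":0,"ry":0,"rz":0,"gripper":0},
  {"tx":0,"ty":0,"tz":-0.002,"rx":0,"ry":0,"rz":0,"gripper":0},
  {"tx":0,"ty":0,"tz":-0.002,"rx":0,"ry":0,"rz":0,"gripper":0},
  {"tx":0,"ty":0,"tz":-0.002,"rx":0,"ry":0,"rz":0,"gripper":0},
  {"tx":0,"ty":0,"tz":-0.002,"rx":0,"ry":0,"rz":0,"gripper":0},
  {"tx":0,"ty":0,"tz":-0.002,"rx":0,"ry":0,"rz":0,"gripper":0},
  {"tx":0,"ty":0,"tz":-0.002,"rx":0,"ry":0,"rz":0,"gripper":0},
  {"tx":0,"ty":0,"tz":-0.002,"rx":0,"ry":0,"rz":0,"gripper":0},
  {"tx":0,"ty":0,"tz":-0.002,"rx":0,"ry":0,"rz":0,"gripper":0},
  {"tx":0,"ty":0,"tz":-0.002,"rx":0,"ry":0,"rz":0,"gripper":0},
])

```text
time_s: 8.95
tcp_pos: [0.6089, 0.2111, 0.1036]
eef_rot: [3.134, 0.213, 0.004]
contact_force: [-1.9, 0.7, 5.6]
finger_gap: 0.0
```

>>> play_rows([
  {"tx":0,"ty":0,"tz":-0.002,"rx":0,"ry":0,"rz":0,"gripper":0},
  {"tx":0,"ty":0,"tz":-0.002,"rx":0,"ry":0,"rz":0,"gripper":0},
  {"tx":0,"ty":0,"tz":-0.002,"rx":0,"ry":0,"rz":0,"gripper":0},
  {"tx":0,"ty":0,"tz":-0.002,"rx":0,"ry":0,"rz":0,"gripper":0},
  {"tx":0,"ty":0,"tz":-0.002,"rx":0,"ry":0,"rz":0,"gripper":0},
  {"tx":0,"ty":0,"tz":-0.002,"rx":0,"ry":0,"rz":0,"gripper":0},
  {"tx":0,"ty":0,"tz":-0.0015,"rx":0,"ry":0,"rz":0,"gripper":0},
  {"tx":0,"ty":0,"tz":-0.0015,"rx":0,"ry":0,"rz":0,"gripper":0},
  {"tx":0,"ty":0,"tz":-0.0015,"rx":0,"ry":0,"rz":0,"gripper":0},
  {"tx":0,"ty":0,"tz":-0.001,"rx":0,"ry":0,"rz":0,"gripper":0},
  {"tx":0,"ty":0,"tz":-0.001,"rx":0,"ry":0,"rz":0,"gripper":0},
  {"tx":0,"ty":0,"tz":-0.001,"rx":0,"ry":0,"rz":0,"gripper":0},
])

```text
time_s: 10.15
tcp_pos: [0.6092, 0.2091, 0.1239]
eef_rot: [3.13, 0.212, 0.004]
contact_force: [-0.5, -2.9, 3.4]
finger_gap: 0.0001
```

>>> play_rows([
  {"tx":0,"ty":0,"tz":-0.001,"rx":0,"ry":0,"rz":0,"gripper":0},
  {"tx":0,"ty":0,"tz":-0.001,"rx":0,"ry":0,"rz":0,"gripper":0},
  {"tx":0,"ty":0,"tz":-0.001,"rx":0,"ry":0,"rz":0,"gripper":0},
  {"tx":0,"ty":0,"tz":-0.001,"rx":0,"ry":0,"rz":0,"gripper":0},
  {"tx":0,"ty":0,"tz":-0.001,"rx":0,"ry":0,"rz":0,"gripper":0},
  {"tx":0,"ty":0,"tz":-0.001,"rx":0,"ry":0,"rz":0,"gripper":0},
  {"tx":0,"ty":0,"tz":-0.001,"rx":0,"ry":0,"rz":0,"gripper":0},
  {"tx":0,"ty":0,"tz":-0.001,"rx":0,"ry":0,"rz":0,"gripper":0},
  {"tx":0,"ty":0,"tz":-0.001,"rx":0,"ry":0,"rz":0,"gripper":0},
  {"tx":0,"ty":0,"tz":-0.001,"rx":0,"ry":0,"rz":0,"gripper":0},
])

```text
time_s: 11.15
tcp_pos: [0.6093, 0.2088, 0.1345]
eef_rot: [3.13, 0.212, 0.005]
contact_force: [0.9, -3.8, 2.7]
finger_gap: 0.0001
```

>>> play_rows([
  {"tx":0,"ty":0,"tz":-0.001,"rx":0,"ry":0,"rz":0,"gripper":0},
  {"tx":0,"ty":0,"tz":-0.001,"rx":0,"ry":0,"rz":0,"gripper":0},
  {"tx":0,"ty":0,"tz":-0.001,"rx":0,"ry":0,"rz":0,"gripper":0},
  {"tx":0,"ty":0,"tz":-0.001,"rx":0,"ry":0,"rz":0,"gripper":0},
  {"tx":0,"ty":0,"tz":-0.001,"rx":0,"ry":0,"rz":0,"gripper":0},
  {"tx":0,"ty":0,"tz":-0.001,"rx":0,"ry":0,"rz":0,"gripper":0},
  {"tx":0,"ty":0,"tz":-0.001,"rx":0,"ry":0,"rz":0,"gripper":0},
  {"tx":0,"ty":0,"tz":-0.001,"rx":0,"ry":0,"rz":0,"gripper":0},
])

```text
time_s: 11.95
tcp_pos: [0.6085, 0.2098, 0.1422]
eef_rot: [3.131, 0.213, 0.002]
contact_force: [0.5, 0.5, -0.5]
finger_gap: 0.0
```

The force is gone at the height of first contact, so the lever is fully up. I'll take the hand away upward.

>>> play_rows([
  {"tx":0,"ty":0,"tz":-0.01,"rx":0,"ry":0,"rz":0,"gripper":0},
  {"tx":0,"ty":0,"tz":-0.03,"rx":0,"ry":0,"rz":0,"gripper":0},
  {"tx":0,"ty":0,"tz":-0.04,"rx":0,"ry":0,"rz":0,"gripper":0},
  {"tx":0,"ty":-0.01,"tz":-0.04,"rx":0,"ry":0,"rz":0,"gripper":0},
  {"tx":0,"ty":-0.02,"tz":-0.02,"rx":0,"ry":0,"rz":0,"gripper":0},
  {"tx":0,"ty":-0.02,"tz":0,"rx":0,"ry":0,"rz":0,"gripper":0},
  {"tx":0,"ty":0,"tz":0,"rx":0,"ry":0,"rz":0,"gripper":0},
])

```text
time_s: 12.65
tcp_pos: [0.6006, 0.2615, 0.2919]
eef_rot: [3.133, 0.211, 0.002]
contact_force: [0.1, 0.1, -1.0]
finger_gap: -0.0003
```

```bash
python3 - <<'E'
from h import *
print(env.state()['contact_force'])
a=cal('scene')[0]['frame'][140:350,200:450];b=cal('side')[0]['frame'][110:340,205:435]
o=np.zeros((368,768,3),np.uint8);a=cv2.resize(a,None,fx=1.6,fy=1.6);b=cv2.resize(b,None,fx=1.6,fy=1.6)
o[:a.shape[0],:400]=a;o[:,400:]=b;cv2.imwrite('pics/j.png',o)
E
```

```text
[ 0.12998565  0.11771339 -1.0335991 ]
```

View pics/j.png

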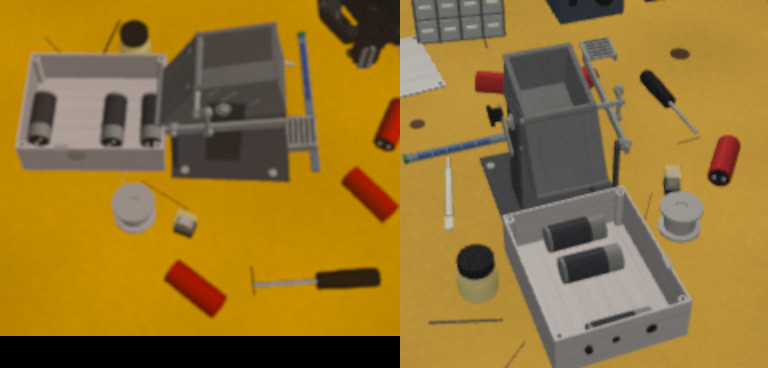

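The lid is shut against the lip, the lever is up, the bin is empty and the three cans are in the enclosure at (42,118), (114,118) and (150,118). The hand is clear and the bystanders haven't moved. Handing in.

```bash
python3 -c "
from station import env
print(env.sign_off())"
```

```text
the job is handed in; nothing more can be done
None
```

The job is done and handed in at about 12.8 s of robot time. I pressed the lever down to its stop (18.6 N) and held it there until a picture showed all three cans in the enclosure. I then let it up at about 20 mm/s, slowing to 10 mm/s for the last part, and took the hand away.

**Last checks:**
- The last picture shows the lid shut at the lip, the lever up and the bin empty. The three cans are in the enclosure, and the bystanders look unmoved.
- The force on the lever fell to about zero at the height where the fingers first touched it, so the lever was fully up.

**What disagreed:**
- **Fingertip height:** the fingertips seen by the cameras stood about 22 mm above the reported TCP. I went by the pictures and the contact force instead.
- **Rear rim:** the bin's rear rim measured 22 mm off its stated x. The lip and the hinge agreed to within about 6 mm.
- **Hold force:** while I held the lever on its stop, the force eased from 18.6 to 6 N as the hand crept up 0.8 mm. The lid was still level.

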